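# Rebuild the spacer stack of a postcard spinner

### The job

On the shop counter stands the foot of a postcard spinner; thread the three loose metal spacer rings onto its upright post, one after another in order of size: the widest first, at the bottom, then the middle one, then the narrowest on top. Each ring has a square hole and must be turned, under a light downward push, until it drops over the square part of the post, then slid fully home so that it lies flat on what is under it; never force it against the sprung post. Leave the basket, books, bowl and jar alone.

Things in the scene. Friction and masses are not known exactly. Their poses are not given: they have to be found in the camera images.
- base: fixed foot of the spinner: dark steel disc 150 mm in diameter and 20 mm thick, standing on the counter. Origin at the centre of its underside; z up; the post stands on this axis. Its flat top, on which the widest ring must lie, is 20 mm above the origin (flat within 66 mm radius).
- post: upright steel post in the middle of the foot. Origin on its axis, level with the foot's top while the post is up; z up. Square sleeve, 24 x 24 mm, up to 40 mm above the foot; above it a round pin 24 mm across to 47 mm, tapering to 12 mm at 54 mm. Sprung: a downward push of 3.5 N starts to sink it, 9.5 N sinks it 10 mm, then it is solid; it rises by itself. Push and squeeze on it under 35 N in all.
- post_shoulder (a point): centre of the flat upper end of the square sleeve, 40 mm above the post's origin. Its corners, 5 mm beyond the round pin, stop a ring whose hole is not in line. The sleeve's angle about the vertical varies and NO entry gives it: find it by feel or sight. A ring that has dropped over it shares its angle (modulo a quarter turn). It stays put under light turning, slipping at 0.3 N m.
- post_tip (a point): centre of the post's top end, 54 mm above the post's origin (74 mm above the counter while the post is up).
- wide_ring: loose bright metal ring, round outside, 66 mm in diameter, 12 mm thick, about 0.25 kg, lying flat on the counter, with a 26 mm square hole through its middle. Origin at the centre of its underside; z up through the hole; x and y are square to the sides of the hole. To be at the bottom of the stack, its origin at the height of the foot's top.
- middle_ring: the same but 56 mm in diameter, about 0.17 kg; same 12 mm thickness, hole, origin and axes. To lie on the wide ring.
- narrow_ring: the same but 46 mm in diameter, about 0.11 kg; same 12 mm thickness, hole, origin and axes. To lie on the middle ring, on top.
- card_basket: bystander: blue basket of postcards, 180 x 130 mm, about 100 mm high with its cards; origin at the centre of its underside.
- books: bystander: pile of two books, 200 x 140 mm, 44 mm high; origin at the centre of its underside.
- dish: bystander: small white china bowl, 80 mm in diameter, 35 mm high; origin at the centre of its underside.
- fixings_jar: bystander: capped glass jar, 60 mm in diameter, 75 mm high; origin at the centre of its underside.
Things that resemble listed ones, but are neither listed nor needed, are in the scene too. What is shaped like the wide_ring but pink is not meant.

How it is judged (in metres and radians):
On the way, in this order (a step that is already met when the one before it is completed fails the run):
1. the wide ring lies flat on the foot, over the post (horizontal distance between wide_ring and base below 0.004 m and z of wide_ring in the frame of base between 0.018 and 0.022 m and angle between wide_ring's own z axis and vertical below 0.07 rad), for 0.2 s.
2. the middle ring lies flat on the wide ring, over the post (all of step 1 and horizontal distance between middle_ring and base below 0.004 m and z of middle_ring in the frame of base between 0.03 and 0.034 m and angle between middle_ring's own z axis and vertical below 0.07 rad), for 0.2 s.
3. the narrow ring lies flat on the middle ring, over the post (all of step 2 and horizontal distance between narrow_ring and base below 0.004 m and z of narrow_ring in the frame of base between 0.042 and 0.046 m and angle between narrow_ring's own z axis and vertical below 0.07 rad), for 0.2 s.
At the end, for the whole second after the job is handed in: All three rings are threaded on the post over its square sleeve, wide below, middle between, narrow on top: each centred within 4 mm of the post's axis, its underside within 2 mm of its proper height (0, 12 and 24 mm above the foot's top), lying flat within 0.07 rad, released and at rest (all of step 3 and linear speed of each of wide_ring, middle_ring, narrow_ring below 0.01 m/s); the robot touches nothing.
It fails at once if the post is pushed with more than 35 N in all (contact force between post and anything else above 35 N).
It fails at once if the basket, books, bowl or jar is moved by more than 20 mm (distance of any of card_basket, books, dish, fixings_jar from where it was at the start of the episode above 0.02 m).
It also fails if it takes over 72 s, if anything falls off the work surface, if the arm or the gripper's body presses on something with over 40 N, if the wrist force passes 120 N, or if a joint passes its speed limit or range.

### The arm

A 6-joint arm with a two-finger parallel gripper is mounted at the origin on the work surface. World frame = base frame: x ahead of the robot, y to its left, z up, the work surface at z = 0. Lengths are in m, angles in degrees, forces in N, time in s.
With the tool pointing down it reaches from about 0.3 to 0.75 m from the base axis. Payload 8.5 kg.
Tool frame: the origin (TCP) lies between the finger pads; the fingertips stand env.finger_overhang ahead of it and the grasp point (between the pads) lies 2 mm behind it (env.finger_overhang is the distance from the TCP to the fingertips, in m); z points along the fingers, y is the line along which they close (so a half turn about z gives the same grasp; the last joint's range is limited). The gripper opens to 85 mm and grips with 20 to 120 N. Pads are 22 mm wide; open, the fingers measure 114 mm over their backs; the gripper's body (76 mm by 85 mm) begins 54 mm behind the grasp point. The pads swing forward as they close: fully open they stand 13 mm farther back than shut.
Start: joints at [-81.721, 21.807, 74.336, -0, 83.858, -12.336], TCP at [0.194, -0.515, 0.248] pointing down, gripper open.
Joint ranges: [-178.18, 178.18], [-50.72, 133.34], [12.68, 142.11], [-81.47, 261.47], [9.98, 163.14], [-165.26, 165.26]. Speed limits (degrees/s): [136.94, 136.94, 180, 180, 180, 180].

### API

Orientations are given as a 3x3 rotation matrix whose columns are the frame's x, y, z axes.
In Python, from rig import env gives the robot as it stands. The module is installed in compiled form; this text tells all that it offers.
- The arm moves only by the tool jog_arm, never from a script. Its arguments are lists of equal length, an entry for each row: "hand": the finger opening in m, from 0 to 0.0854; "travel": the shift along the world's x, y, z in m, a list of three; "yaw": the turn about the world's z in rad. A call has exactly 5 rows; each row shifts and turns the commanded pose from where the row before left it; what a row does not reach is not made up. A row lasts 1/8 s, in which the tool goes at most 62.5 mm and 10.7 degrees, less where a joint would pass 70% of its speed; a pose out of reach is approached as far as the arm can. A call is refused whole if a number of a shift passes 0.0625 or a number of a turn 0.188, either way. A call with a gripper value outside its range is refused whole. The fingers move at their own pace and stop on an object; "grip_force" is the grip in N (left out, the last holds). Time passes only in rows, so rows that do not move let the fingers close, or fill a call up. It gives the time, the measured TCP pose, the force, the opening and the grip force at its end, in the units of the state.
- env.observe(): the state, without advancing time (a new reading comes with each control period).
- env.get_image(name): name is "scene" or "top" or "wrist"; returns the picture (420x560x3 uint8, red, green, blue); there is no depth.
- env.calibration(name): a dict with "fx", "fy", "cx", "cy" (pixels), "position" and "rotation" of the camera in the world; the wrist camera has in their place "hand_eye" (4x4, takes a point from camera to tool coordinates, whose origin is the TCP and whose axes are the flange's). Camera axes: x right, y down, z forward; pixel columns grow to the right and rows downward; lengths in m; the calibration is good to about 2 mm. A picture is of the moment at which its call begins: read the wrist's pose just before it. calibration takes no time and is no camera call.
- env.close_job(): hands the job in; it is judged then, once.
The state is a dict: "time_s": time; "q": joint angles; "qvel": joint speeds; "joint_efforts": joint torques, N m; "position": TCP position; "tool_rot": TCP orientation; "ft_force": force on the tool from outside, world axes, zero at the start; "wrist_torque": the same for the moment, N m; "grip_width": finger opening in m; "gripper_force": force on a finger pad.
Only numpy, scipy, OpenCV 4.12 (cv2) and the standard library are available. Lean on these libraries where they do the work, as an engineer would, in place of code of your own. Each camera call takes 0.05 s, during which the arm holds its last target. There are 200 camera calls.

## Working session

There is one attempt and no reset: what is moved stays moved. The work goes in short steps, Python scripts to look and compute and a tool call to move; the robot and the scene stay as the last step left them, time stands still between calls to the robot, and variables do not carry over. Pictures are saved under pics/ and viewed, at most 10 in all, crops included, and the job is handed in when it is done.

Besides the shell and the picture viewer there is one more tool, called after "Request:" in YAML: its name, and indented under it one key for each argument. jog_arm: Moves the arm, as the interface text tells. Its arguments: {"type":"object","properties":{"hand":{"type":"array"},"travel":{"type":"array"},"yaw":{"type":"array"},"grip_force":{"type":"number"}},"required":["hand","travel","yaw"]}

```bash
mkdir -p pics; python3 - <<'E'
from rig import env
import cv2,json
for n in("top","scene"):
    cv2.imwrite(f"pics/{n}0.png",env.get_image(n)[:,:,::-1])
    print(n,{k:(v.tolist() if hasattr(v,'tolist') else v) for k,v in env.calibration(n).items()})
print(env.calibration("wrist"),env.finger_overhang)
print(env.observe())
E
```

```text
top {'fx': 480.49486500940696, 'fy': 480.49486500940696, 'cx': 278.24584529618556, 'cy': 212.7132917530009, 'position': [0.4516734393881723, 0.002910460739801365, 1.5749781510572047], 'rotation': [[0.0014241628798272155, -0.9979044497865924, 0.06468910925503578], [-0.9998368829142641, -0.002585678054413009, -0.017875173657542237], [0.01800498054372976, -0.06465310019726167, -0.9977453569476046]]}
scene {'fx': 488.352294691418, 'fy': 488.352294691418, 'cx': 281.61894563507275, 'cy': 206.98214004587325, 'position': [1.1220900108997143, -0.7923557621429627, 0.8902592324643877], 'rotation': [[0.8199746171708164, 0.3562150928248415, -0.4480540534794463], [0.572192821484441, -0.531153548760942, 0.6248770140438296], [-0.015394876980600337, -0.768756603407377, -0.6393561468229623]]}
{'fx': 328.4676974524141, 'fy': 328.4676974524141, 'cx': 283.7193021535673, 'cy': 211.77256500190524, 'hand_eye': array([[ 7.67705697e-04, -9.65468954e-01, -2.60517003e-01,
         6.65795344e-02],
       [ 9.99999422e-01,  5.45108925e-04,  9.26693870e-04,
        -2.42314661e-04],
       [-7.52684018e-04, -2.60
[... 256 characters left out ...]
568291e+01, -1.23365243e+01]), 'qvel': array([-0.01851216, -0.02907835, -0.22809553, -0.03459049, -0.02993525,
       -0.00517629]), 'joint_efforts': array([ 3.93662544e-03, -4.49220979e+01, -2.31655920e+01, -1.94965401e-04,
        3.65449974e-03, -5.16457490e-06]), 'position': array([ 0.19362539, -0.51454699,  0.24777972]), 'tool_rot': array([[ 9.35957993e-01,  3.52111642e-01, -1.61372181e-04],
       [ 3.52111557e-01, -9.35957186e-01,  1.26379848e-03],
       [ 2.93960706e-04, -1.23968330e-03, -9.99999188e-01]]), 'ft_force': array([-0.51601064, -0.11403713, -0.72715383]), 'wrist_torque': array([ 0.04035933,  0.03332126, -0.05434164]), 'gripper_force': 0.0, 'grip_width': 0.085669904027512}
```

View pics/top0.png

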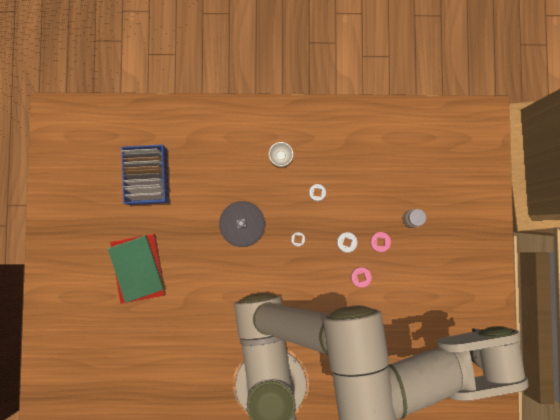

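View pics/scene0.png

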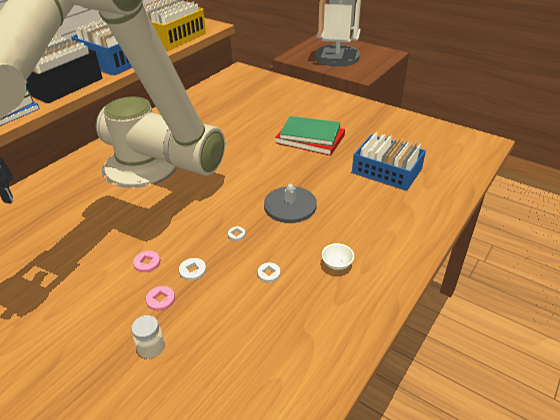

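The top view shows the foot at (242,224). There are five ring-like things: white at (347,242), (318,192) and (298,239), and pink at (381,242) and (361,277). By colour the white ones are the metal rings, and by apparent size (347,242) is wide, (318,192) middle and (298,239) narrow. The pink ones are decoys. I'll measure them and confirm in a crop.

```bash
cat > h.py <<'E'
import numpy as np,cv2
from rig import env
def cam(n,st=None):
    c=env.calibration(n)
    if n!="wrist": return c,np.array(c["position"]),np.array(c["rotation"])
    T=np.array(c["hand_eye"]);R=st["tool_rot"]
    return c,st["position"]+R@T[:3,3],R@T[:3,:3]
def world(C,uv,z):
    c,p,R=C; uv=np.atleast_2d(uv).astype(float)
    d=np.c_[(uv[:,0]-c["cx"])/c["fx"],(uv[:,1]-c["cy"])/c["fy"],np.ones(len(uv))]@R.T
    return p+d*((z-p[2])/d[:,2])[:,None]
def pix(C,P):
    c,p,R=C; q=(np.atleast_2d(P)-p)@R
    return np.c_[c["fx"]*q[:,0]/q[:,2]+c["cx"],c["fy"]*q[:,1]/q[:,2]+c["cy"]]
def rings(im,C,z=.012,lo=150,scale=1,amin=40):
    """bright unsaturated blobs with a hole: outer circle, hole centre + angle"""
    hsv=cv2.cvtColor(im,cv2.COLOR_RGB2HSV)
    m=((hsv[:,:,1]<70)&(hsv[:,:,2]>lo)).astype(np.uint8)
    cs,h=cv2.findContours(m,cv2.RETR_CCOMP,cv2.CHAIN_APPROX_NONE)
    out=[]
    for i,c in enumerate(cs):
        if h[0][i][3]>=0 or cv2.contourArea(c)<amin: continue
        W=world(C,c[:,0],z)[:,:2]; (x,y),r=cv2.minEnclosingCircle((W*1000).astype(np.float32))
        hol=[cs[j] for j in range(len(cs)) if h[0][j][3]==i and cv2.contourArea(cs[j])>8]
        if not hol: continue
        k=max(hol,key=cv2.contourArea); H=(world(C,k[:,0],z)[:,:2]*1000).astype(np.float32)
        b=cv2.minAreaRect(H)
        out.append((c[:,0].mean(0).round(),round(x,1),round(y,1),"d%.1f"%(2*r),"hole",np.round(b[0],1),np.round(b[1],1),"ang",round(b[2],1)))
    return out
E
python3 - <<'E'
from h import *
im=cv2.imread("pics/top0.png")[:,:,::-1]; C=cam("top")
for r in rings(np.ascontiguousarray(im),C): print(*r)
hsv=cv2.cvtColor(np.ascontiguousarray(im),cv2.COLOR_RGB2HSV)
g=im[195:255,210:275].max(2); m=(g<95).astype(np.uint8)
c=max(cv2.findContours(m,0,1)[0],key=cv2.contourArea)
W=world(C,c[:,0]+[210,195],.02)[:,:2]*1000
print("base",cv2.minEnclosingCircle(W.astype(np.float32)),cv2.fitEllipse(W.astype(np.float32)))
print("tip px",world(C,[[241,223]],.074))
cv2.imwrite("pics/crop0.png",cv2.resize(np.ascontiguousarray(im[170:300,205:405,::-1]),None,fx=4,fy=4,interpolation=2))
E
```

```text
[466. 368.] 40.9 -620.9 d431.3 hole [ 128.3 -759.9] [ 9.  14.1] ang 43.4
[347. 242.] 458.4 -248.3 d66.2 hole [ 458.6 -248.4] [29.6 29.6] ang 67.7
[298. 239.] 468.1 -88.2 d45.5 hole [469.2 -87.8] [29.3 29.2] ang 90.0
[317. 192.] 620.9 -151.8 d56.0 hole [ 620.8 -151.8] [30.1 29.3] ang 80.3
base ((516.5279541015625, 92.11290740966797), 71.86238861083984) ((515.366943359375, 95.20484924316406), (129.45814514160156, 136.03517150878906), 103.32066345214844)
tip px [[0.51650417 0.09228043 0.074     ]]
```

View pics/crop0.png

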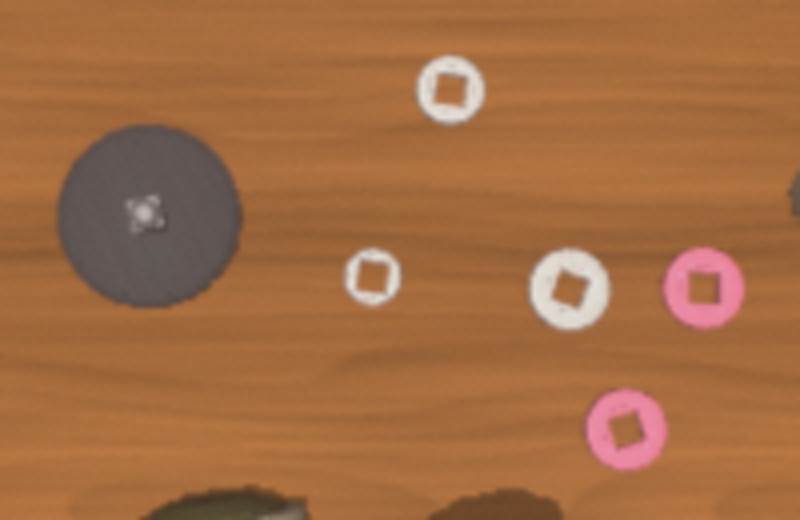

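Three metal rings confirmed: their measured diameters of 66.2, 56.0 and 45.5 mm match 66, 56 and 46 mm. The crop shows the wide ring at (570,290), the middle at (450,90), the narrow at (372,277), and pink decoys at (703,288) and (626,430). The post's four corners show at (145,213). Next I move above the wide ring.

Request:
jog_arm:
  hand: [0.0854, 0.0854, 0.0854, 0.0854, 0.0854]
  travel:
    - [0.04, 0.04, -0.012]
    - [0.04, 0.04, -0.012]
    - [0.04, 0.04, -0.012]
    - [0.04, 0.04, -0.012]
    - [0.04, 0.04, -0.012]
  yaw: [0, 0, 0, 0, 0]

```text
time_s: 0.72
position: [0.3947, -0.3132, 0.1878]
tool_rot: [[0.936, 0.352, -0.0], [0.352, -0.936, 0.0], [-0.0, -0.0, -1.0]]
ft_force: [0.1, -0.3, -0.7]
grip_width: 0.0854
gripper_force: 0.0
```

Request:
jog_arm:
  hand: [0.0854, 0.0854, 0.0854, 0.0854, 0.0854]
  travel:
    - [0.04, 0.04, -0.012]
    - [0.024, 0.027, -0.012]
    - [0, 0, 0]
    - [0, 0, 0]
    - [0, 0, 0]
  yaw: [0, 0, 0, 0, 0]

```text
time_s: 1.35
position: [0.4572, -0.2487, 0.1646]
tool_rot: [[0.936, 0.351, 0.0], [0.351, -0.936, -0.0], [0.0, 0.001, -1.0]]
ft_force: [-0.0, 0.8, -0.5]
grip_width: 0.0856
gripper_force: 0.0
```

```bash
cat >> h.py <<'E'
def shot(name):
    st=env.observe(); im=env.get_image("wrist"); cv2.imwrite(f"pics/{name}.png",im[:,:,::-1])
    R=st["tool_rot"]; print("t",st["time_s"],"tcp",(st["position"]*1000).round(1),"yawx %.2f"%np.degrees(np.arctan2(R[1,0],R[0,0])),"tilt",R[:2,2].round(4),"F",st["ft_force"].round(1),"w",round(st["grip_width"]*1000,1),round(float(st["gripper_force"]),1))
    return im,cam("wrist",st)
E
python3 - <<'E'
from h import *
im,C=shot("w1")
for r in rings(im,C): print(*r)
E
```

```text
t 1.35 tcp [ 457.2 -248.7  164.6] yawx 20.53 tilt [ 0.0003 -0.0005] F [-0.   0.8 -0.5] w 85.6 0.0
[282. 201.] 457.0 -247.1 d63.8 hole [ 456.5 -247.3] [28.5 28.6] ang 70.0
[103. 124.] 466.3 -88.0 d45.8 hole [466.4 -87.4] [26.6 26.2] ang 81.6
```

Request:
jog_arm:
  hand: [0.0854, 0.0854, 0.0854, 0.0854, 0.0854]
  travel:
    - [0.01, 0.06, 0.02]
    - [0.01, 0.06, 0.02]
    - [0.01, 0.06, 0.02]
    - [0.01, 0.06, 0.0]
    - [0.01, 0.06, 0.0]
  yaw: [0, 0, 0, 0, 0]

```text
time_s: 2.02
position: [0.5071, 0.0491, 0.2236]
tool_rot: [[0.936, 0.351, 0.001], [0.351, -0.936, -0.0], [0.001, 0.001, -1.0]]
ft_force: [-0.4, -1.3, 0.2]
grip_width: 0.0856
gripper_force: 0.0
```

Request:
jog_arm:
  hand: [0.0854, 0.0854, 0.0854, 0.0854, 0.0854]
  travel:
    - [0.01, 0.04, 0.0]
    - [0, 0, 0]
    - [0, 0, 0]
    - [0, 0, 0]
    - [0, 0, 0]
  yaw: [0, 0, 0, 0, 0]

```text
time_s: 2.65
position: [0.5169, 0.087, 0.223]
tool_rot: [[0.937, 0.351, 0.0], [0.351, -0.937, -0.0], [0.0, 0.0, -1.0]]
ft_force: [0.2, 0.4, -0.4]
grip_width: 0.0852
gripper_force: 0.0
```

```bash
python3 - <<'E'
from h import *
im,C=shot("w2")
print(pix(C,[.516,.092,.06]))
a=cv2.imread("pics/w1.png"); b=im[:,:,::-1]
cv2.imwrite("pics/pair.png",np.hstack([cv2.resize(a,(400,300)),cv2.resize(b,(400,300))]))
E
```

```text
t 2.65 tcp [516.9  87.  223. ] yawx 20.52 tilt [ 0.0001 -0.    ] F [ 0.2  0.4 -0.4] w 85.2 0.0
[[278.06843669 198.94323825]]
```

View pics/w2.png

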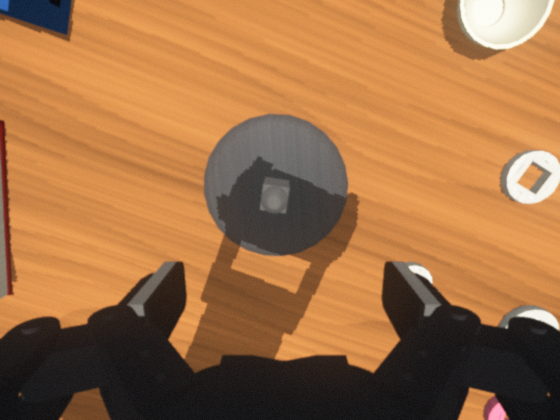

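The wrist view shows the foot at (276,185) and the post at about (275,196), in shadow, with its sleeve nearly square to the image axes. I'll go lower for a precise angle.

Request:
jog_arm:
  hand: [0.0854, 0.0854, 0.0854, 0.0854, 0.0854]
  travel:
    - [0, 0.004, -0.045]
    - [0, 0, -0.045]
    - [0, 0, 0]
    - [0, 0, 0]
    - [0, 0, 0]
  yaw: [0, 0, 0, 0, 0]

```text
time_s: 3.32
position: [0.5178, 0.0918, 0.1347]
tool_rot: [[0.936, 0.352, 0.003], [0.352, -0.936, -0.0], [0.003, 0.001, -1.0]]
ft_force: [0.5, 0.2, 0.8]
grip_width: 0.0851
gripper_force: 0.0
```

```bash
python3 - <<'E'
from h import *
im,C=shot("w3")
p=pix(C,[.516,.092,.06])[0].round().astype(int); print(p)
x0,y0=p[0]-50,p[1]-40
c=im[y0:y0+75,x0:x0+100,::-1]; c=cv2.normalize(c.astype(np.float32),None,0,255,cv2.NORM_MINMAX).clip(0,255).astype(np.uint8)
c=(255*(c/255.)**.6).astype(np.uint8)
print(x0,y0); cv2.imwrite("pics/w3c.png",cv2.resize(c,None,fx=8,fy=8,interpolation=cv2.INTER_CUBIC))
E
```

```text
t 3.325 tcp [517.8  91.8 134.7] yawx 20.61 tilt [ 0.0034 -0.0001] F [0.5 0.2 0.8] w 85.1 0.0
[282 234]
232 194
```

View pics/w3c.png

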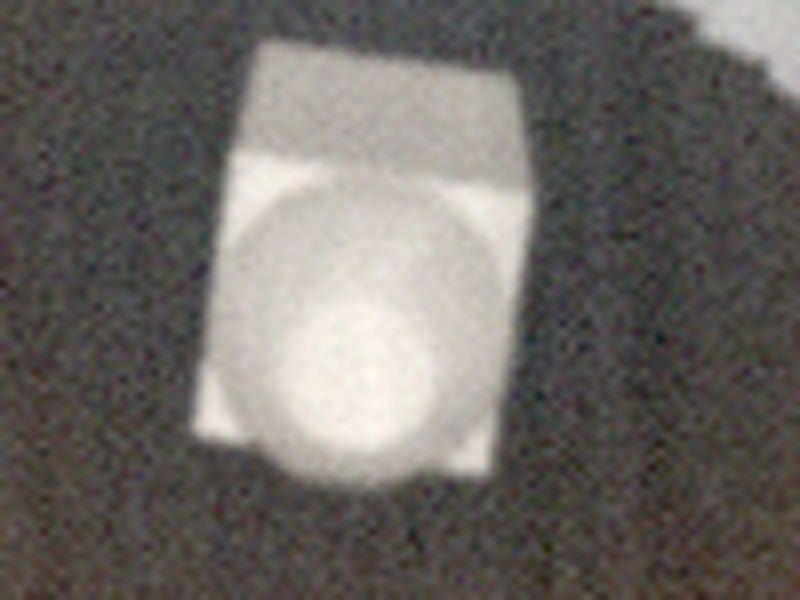

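The crop shows the sleeve top corners at TL (230,152), TR (533,188), BR (492,475) and BL (195,435). The tip disc is at about (358,372).

```bash
cat >> h.py <<'E'
def sq(P):
    """centre, side lengths, angle mod 90 of 4 ordered corners (m)"""
    P=np.asarray(P)[:,:2]*1000; e=np.roll(P,-1,0)-P
    a=np.degrees(np.arctan2(e[:,1],e[:,0])); z=np.exp(4j*np.radians(a)).mean()
    return P.mean(0).round(2),np.hypot(*e.T).round(1),round(float(np.degrees(np.angle(z))/4)%90,2),(a%90).round(1)
E
python3 - <<'E'
from h import *
st={"position":np.array([.5178,.0918,.1347])}
y=np.radians(20.61);z=np.array([.0034,-.0001,-1]);z/=np.linalg.norm(z)
x=np.array([np.cos(y),np.sin(y),0]);x-=z*(x@z);x/=np.linalg.norm(x);st["tool_rot"]=np.c_[x,np.cross(z,x),z]
C=cam("wrist",st)
f=lambda p:(np.array(p,float)+.5)/8-.5+[232,194]
print(sq(world(C,f([(230,152),(533,188),(492,475),(195,435)]),.06)))
print(world(C,f([(358,372)]),.074)*1000)
print(world(cam("top"),[[241.3,223.3]],.074)*1000)
im=cv2.imread("pics/w1.png"); cv2.imwrite("pics/w1c.png",cv2.resize(im[150:250,215:349],None,fx=6,fy=6,interpolation=2))
E
```

```text
(array([515.36,  95.5 ]), array([24. , 24.5, 24.3, 24. ]), 13.07, array([13.6, 13.5, 12.4, 12.8]))
[[515.50592219  95.64659171  74.        ]]
[[515.56895735  91.33893418  74.        ]]
```

Request:
jog_arm:
  hand: [0.0854, 0.0854, 0.0854, 0.0854, 0.0854]
  travel:
    - [0, -0.04, 0.02]
    - [-0.01, -0.06, 0]
    - [-0.01, -0.06, 0]
    - [-0.01, -0.06, 0]
    - [-0.01, -0.06, 0]
  yaw: [0, 0, 0, 0, 0]

```text
time_s: 4.0
position: [0.4766, -0.1902, 0.154]
tool_rot: [[0.936, 0.352, 0.002], [0.352, -0.936, -0.001], [0.001, 0.002, -1.0]]
ft_force: [1.3, 1.7, 0.4]
grip_width: 0.0854
gripper_force: 0.0
```

Request:
jog_arm:
  hand: [0.0854, 0.0854, 0.0854, 0.0854, 0.0854]
  travel:
    - [-0.01, -0.05, -0.04]
    - [-0.01, -0.01, -0.03]
    - [0, 0, -0.03]
    - [0, 0, -0.02]
    - [0, 0, -0.012]
  yaw: [0, 0, 0, 0, 0]

```text
time_s: 4.62
position: [0.4575, -0.2465, 0.0222]
tool_rot: [[0.936, 0.352, 0.0], [0.352, -0.936, -0.0], [0.0, 0.001, -1.0]]
ft_force: [0.4, -0.0, 0.5]
grip_width: 0.0855
gripper_force: 0.0
```

Request:
jog_arm:
  hand: [0.074, 0.074, 0.074, 0.074, 0.074]
  travel:
    - [0, -0.001, 0]
    - [0, 0, -0.004]
    - [0, 0, -0.004]
    - [0, 0, 0]
    - [0, 0, 0]
  yaw: [0, 0, 0, 0, 0]

```text
time_s: 5.25
position: [0.4573, -0.2473, 0.0145]
tool_rot: [[0.936, 0.352, 0.0], [0.352, -0.936, -0.0], [0.0, 0.0, -1.0]]
ft_force: [-0.6, -0.5, 0.1]
grip_width: 0.0741
gripper_force: 0.0
```

Request:
jog_arm:
  hand: [0.06, 0.06, 0.06, 0.06, 0.06]
  travel:
    - [0, 0, 0]
    - [0, 0, 0]
    - [0, 0, 0]
    - [0, 0, 0]
    - [0, 0, 0]
  yaw: [0, 0, 0, 0, 0]
  grip_force: 20

```text
time_s: 5.88
position: [0.4573, -0.2472, 0.0149]
tool_rot: [[0.936, 0.352, 0.0], [0.352, -0.936, -0.0], [0.0, 0.0, -1.0]]
ft_force: [-1.8, 1.4, 4.4]
grip_width: 0.0661
gripper_force: 20.7
```

```bash
python3 - <<'E'
from h import *
im,C=shot("w4")
print(C[1])
for r in rings(im,C): print(*r)
E
```

```text
t 5.875 tcp [ 457.3 -247.2   14.9] yawx 20.63 tilt [ 0.0002 -0.0001] F [-1.8  1.4  4.4] w 66.1 20.7
[ 0.51947506 -0.22348018  0.13956816]
[283. 280.] 457.3 -247.1 d64.1 hole [ 456.6 -247.4] [26.7 26.7] ang 69.6
```

View pics/w4.png

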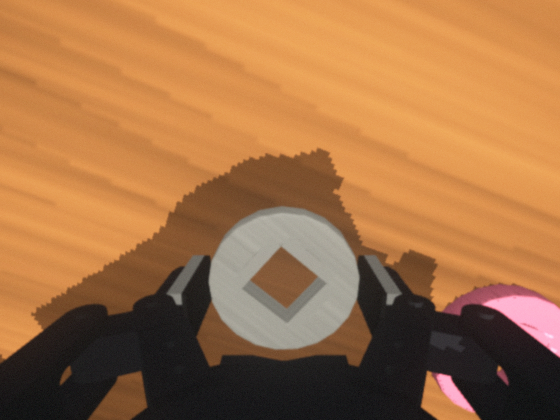

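The wide ring is held, centred between the pads, with its hole corners at (281,246), (326,283), (288,323) and (243,287). The hole angle is 69.6° against the sleeve's 13.1°, so I turn it +33.5° on the way.

Request:
jog_arm:
  hand: [0.06, 0.06, 0.06, 0.06, 0.06]
  travel:
    - [0, 0, 0.03]
    - [0, 0, 0.04]
    - [0, 0, 0.04]
    - [0.01, 0.057, 0]
    - [0.01, 0.057, 0]
  yaw: [0, 0, 0, 0, 0.1]
  grip_force: 30

```text
time_s: 6.55
position: [0.4772, -0.1322, 0.1246]
tool_rot: [[0.896, 0.444, 0.0], [0.444, -0.896, -0.0], [0.0, 0.0, -1.0]]
ft_force: [1.3, 0.8, -2.4]
grip_width: 0.065
gripper_force: 34.2
```

Request:
jog_arm:
  hand: [0.06, 0.06, 0.06, 0.06, 0.06]
  travel:
    - [0.01, 0.057, 0]
    - [0.01, 0.057, 0]
    - [0.01, 0.057, 0]
    - [0.008, 0.058, 0]
    - [0, 0, 0]
  yaw: [0.1, 0.1, 0.1, 0.1, 0.085]

```text
time_s: 7.18
position: [0.5148, 0.0994, 0.124]
tool_rot: [[0.579, 0.815, -0.001], [0.815, -0.579, 0.001], [0.0, -0.001, -1.0]]
ft_force: [0.1, -0.5, -3.1]
grip_width: 0.0645
gripper_force: 34.2
```

Request:
jog_arm:
  hand: [0.06, 0.06, 0.06, 0.06, 0.06]
  travel:
    - [0, 0, 0]
    - [0, 0, 0]
    - [0, 0, 0]
    - [0, 0, 0]
    - [0, 0, 0]
  yaw: [0, 0, 0, 0, 0]

```text
time_s: 7.8
position: [0.5153, 0.0955, 0.1243]
tool_rot: [[0.586, 0.81, -0.0], [0.81, -0.586, -0.0], [-0.0, -0.0, -1.0]]
ft_force: [-0.1, -0.1, -2.3]
grip_width: 0.0649
gripper_force: 34.2
```

```bash
python3 - <<'E'
from h import *
im,C=shot("w5")
zt=env.observe()["position"][2]-.0149+.012
for r in rings(im,C,z=zt,lo=110): print(*r)
cv2.imwrite("pics/w5c.png",cv2.resize(im[190:370,190:380,::-1],None,fx=3,fy=3,interpolation=2))
E
```

```text
t 7.8 tcp [515.3  95.5 124.3] yawx 54.09 tilt [-0. -0.] F [-0.1 -0.1 -2.3] w 64.9 34.2
[283. 278.] 516.5 96.5 d66.7 hole [517.3  97.8] [21.  21.5] ang 13.0
[297. 170.] 535.8 122.8 d79.2 hole [557.9 116.5] [2.8 1.4] ang 70.2
```

View pics/w5c.png

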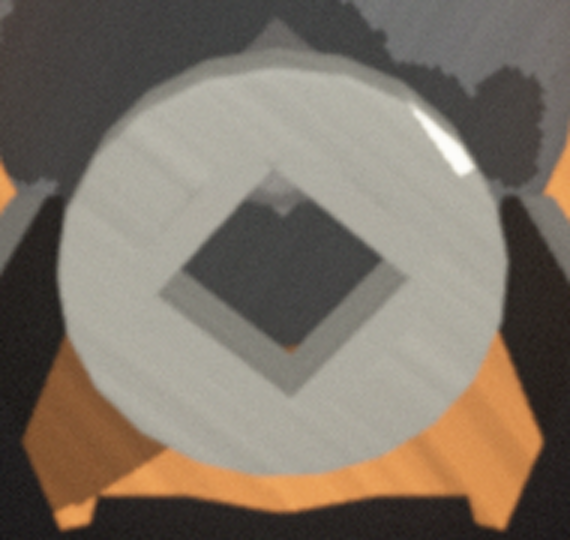

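The crop shows the ring held level, with its hole corners at T (273,167), R (407,277), B (290,397) and L (160,293).

```bash
python3 - <<'E'
from h import *
st=env.observe(); C=cam("wrist",st)
f=lambda p:(np.array(p,float)+.5)/3-.5+190
print(st["position"],sq(world(C,f([(273,167),(407,277),(290,397),(160,293)]),st["position"][2]-.0029)))
E
```

```text
[0.51530181 0.09551782 0.12432146] (array([515.43,  95.07]), array([25.3, 25.6, 25.2, 25.1]), 13.09, array([12.9, 13.6, 11.8, 14. ]))
```

Request:
jog_arm:
  hand: [0.06, 0.06, 0.06, 0.06, 0.06]
  travel:
    - [0.0003, 0.0005, -0.02]
    - [0, 0, -0.015]
    - [0, 0, -0.005]
    - [0, 0, -0.005]
    - [0, 0, 0]
  yaw: [0, 0, 0, 0, 0]

```text
time_s: 8.48
position: [0.5156, 0.0962, 0.0794]
tool_rot: [[0.586, 0.81, 0.0], [0.81, -0.586, 0.0], [0.0, 0.0, -1.0]]
ft_force: [0.6, -0.2, -2.0]
grip_width: 0.0646
gripper_force: 34.2
```

Request:
jog_arm:
  hand: [0.06, 0.06, 0.06, 0.06, 0.06]
  travel:
    - [0, 0, -0.002]
    - [0, 0, -0.002]
    - [0, 0, -0.002]
    - [0, 0, -0.002]
    - [0, 0, 0]
  yaw: [0, 0, 0, 0, 0]

```text
time_s: 9.1
position: [0.5155, 0.0962, 0.0711]
tool_rot: [[0.586, 0.81, -0.0], [0.81, -0.586, -0.0], [-0.0, -0.0, -1.0]]
ft_force: [0.4, 0.4, -2.6]
grip_width: 0.0647
gripper_force: 34.2
```

No contact force with the ring 4 mm below the shoulder, so it is threaded. I continue down.

Request:
jog_arm:
  hand: [0.06, 0.06, 0.06, 0.06, 0.06]
  travel:
    - [0, 0, -0.004]
    - [0, 0, -0.004]
    - [0, 0, -0.004]
    - [0, 0, -0.004]
    - [0, 0, -0.004]
  yaw: [0, 0, 0, 0, 0]

```text
time_s: 9.72
position: [0.5156, 0.0962, 0.051]
tool_rot: [[0.586, 0.81, -0.0], [0.81, -0.586, 0.0], [-0.0, -0.0, -1.0]]
ft_force: [-0.4, 0.4, -2.8]
grip_width: 0.0649
gripper_force: 34.3
```

Request:
jog_arm:
  hand: [0.06, 0.06, 0.06, 0.06, 0.06]
  travel:
    - [0, 0, -0.004]
    - [0, 0, -0.004]
    - [0, 0, -0.004]
    - [0, 0, -0.002]
    - [0, 0, 0]
  yaw: [0, 0, 0, 0, 0]

```text
time_s: 10.35
position: [0.5155, 0.0962, 0.0372]
tool_rot: [[0.586, 0.81, -0.0], [0.81, -0.586, 0.0], [-0.0, -0.0, -1.0]]
ft_force: [0.5, 0.1, -2.5]
grip_width: 0.0643
gripper_force: 34.3
```

Request:
jog_arm:
  hand: [0.06, 0.06, 0.075, 0.0854, 0.0854]
  travel:
    - [0, 0, -0.0015]
    - [0, 0, 0]
    - [0, 0, 0]
    - [0, 0, 0]
    - [0, 0, 0]
  yaw: [0, 0, 0, 0, 0]

```text
time_s: 10.98
position: [0.5157, 0.0962, 0.036]
tool_rot: [[0.586, 0.81, 0.001], [0.81, -0.586, -0.0], [0.0, 0.0, -1.0]]
ft_force: [-0.7, -0.0, -0.4]
grip_width: 0.0856
gripper_force: 0.0
```

Request:
jog_arm:
  hand: [0.0854, 0.0854, 0.0854, 0.0854, 0.0854]
  travel:
    - [0, 0, 0.03]
    - [0, 0, 0.05]
    - [0, 0, 0.03]
    - [0, 0, 0]
    - [0, 0, 0]
  yaw: [0, 0, 0, 0, 0]

```text
time_s: 11.6
position: [0.5151, 0.0962, 0.145]
tool_rot: [[0.586, 0.81, -0.001], [0.81, -0.586, 0.0], [-0.001, -0.001, -1.0]]
ft_force: [-0.9, 0.7, -0.5]
grip_width: 0.0852
gripper_force: 0.0
```

```bash
python3 - <<'E'
from h import *
im,C=shot("w6")
p=pix(C,[.5155,.0955,.032])[0].round().astype(int); print(p)
for r in rings(im,C,z=.032,lo=100): print(*r)
cv2.imwrite("pics/w6c.png",cv2.resize(im[p[1]-80:p[1]+80,p[0]-100:p[0]+100,::-1],None,fx=3,fy=3,interpolation=2))
E
```

```text
t 11.6 tcp [515.1  96.2 145. ] yawx 54.13 tilt [-0.0014  0.0001] F [-0.9  0.7 -0.5] w 85.2 0.0
[284 215]
```

View pics/w6c.png

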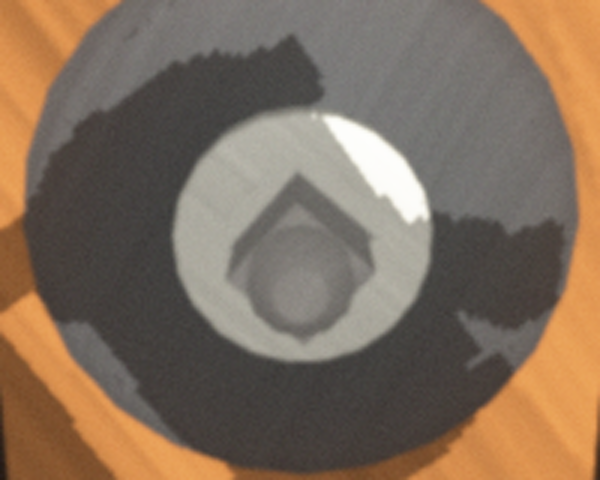

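The wide ring lies flat on the foot with the post through its hole (centre at about (302,235) in the crop). Next, the middle ring.

Request:
jog_arm:
  hand: [0.0854, 0.0854, 0.0854, 0.0854, 0.0854]
  travel:
    - [0.021, -0.05, 0]
    - [0.021, -0.05, 0]
    - [0.021, -0.05, 0]
    - [0.021, -0.05, -0.02]
    - [0.021, -0.047, -0.02]
  yaw: [0, 0, 0, 0, 0]

```text
time_s: 12.28
position: [0.6207, -0.1525, 0.1039]
tool_rot: [[0.586, 0.81, -0.002], [0.81, -0.586, 0.001], [-0.0, -0.002, -1.0]]
ft_force: [1.1, 0.9, -0.1]
grip_width: 0.0852
gripper_force: 0.0
```

Request:
jog_arm:
  hand: [0.0854, 0.0854, 0.0854, 0.0854, 0.0854]
  travel:
    - [0, 0, -0.03]
    - [0, 0, -0.03]
    - [0, 0, 0]
    - [0, 0, 0]
    - [0, 0, 0]
  yaw: [0, 0, 0, 0, 0]

```text
time_s: 12.9
position: [0.6211, -0.1509, 0.0471]
tool_rot: [[0.586, 0.811, 0.002], [0.811, -0.586, -0.001], [0.0, 0.002, -1.0]]
ft_force: [0.6, -0.3, 0.7]
grip_width: 0.0853
gripper_force: 0.0
```

```bash
python3 - <<'E'
from h import *
im,C=shot("w7")
for r in rings(im,C,lo=110): print(*r)
E
```

```text
t 12.9 tcp [ 621.1 -150.9   47.1] yawx 54.15 tilt [ 0.0019 -0.0009] F [ 0.6 -0.3  0.7] w 85.3 0.0
[413. 280.] 667.1 -202.0 d27.5 hole [ 669.9 -208.6] [2.3 1.7] ang 15.5
[279. 251.] 620.3 -149.1 d56.5 hole [ 621.1 -148.1] [22.1 23.9] ang 81.2
```

Request:
jog_arm:
  hand: [0.066, 0.066, 0.066, 0.066, 0.066]
  travel:
    - [-0.0007, 0.0017, -0.01]
    - [0, 0, -0.012]
    - [0, 0, -0.0095]
    - [0, 0, 0]
    - [0, 0, 0]
  yaw: [0, 0, 0, 0, 0]

```text
time_s: 13.58
position: [0.62, -0.1492, 0.0144]
tool_rot: [[0.586, 0.81, 0.0], [0.81, -0.586, -0.0], [0.0, 0.0, -1.0]]
ft_force: [0.3, 0.2, -1.4]
grip_width: 0.0659
gripper_force: 0.0
```

Request:
jog_arm:
  hand: [0.05, 0.05, 0.05, 0.05, 0.05]
  travel:
    - [0, 0, 0]
    - [0, 0, 0]
    - [0, 0, 0]
    - [0, 0, 0]
    - [0, 0, 0]
  yaw: [0, 0, 0, 0, 0]
  grip_force: 20

```text
time_s: 14.2
position: [0.6201, -0.1492, 0.0149]
tool_rot: [[0.586, 0.81, 0.001], [0.81, -0.586, -0.0], [0.0, 0.001, -1.0]]
ft_force: [-1.3, -0.7, 6.3]
grip_width: 0.0549
gripper_force: 21.4
```

```bash
python3 - <<'E'
from h import *
im,C=shot("w8")
for r in rings(im,C,lo=110): print(*r)
cv2.imwrite("pics/w8c.png",cv2.resize(im[200:360,190:380,::-1],None,fx=3,fy=3,interpolation=2))
E
```

```text
t 14.2 tcp [ 620.1 -149.2   14.9] yawx 54.13 tilt [ 0.0008 -0.0004] F [-1.3 -0.7  6.3] w 54.9 21.4
[284. 280.] 620.8 -149.0 d57.1 hole [ 621.9 -147.6] [20.5 23. ] ang 81.1
```

View pics/w8c.png

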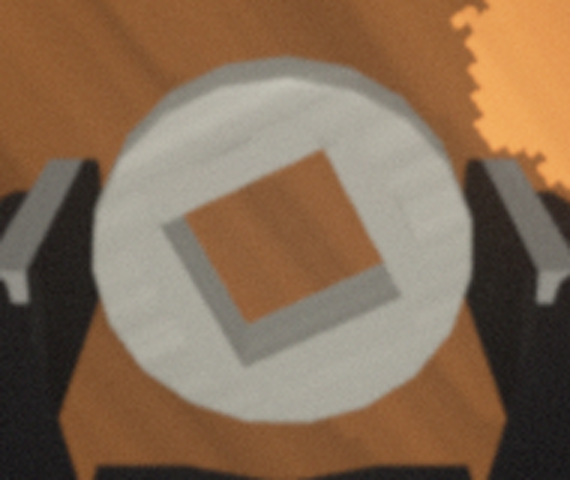

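The middle ring is gripped, with its hole corners at (162,226), (324,150), (401,295) and (246,366) in the crop.

```bash
python3 - <<'E'
from h import *
st=env.observe(); C=cam("wrist",st)
f=lambda p:(np.array(p,float)+.5)/3-.5+[190,200]
print(sq(world(C,f([(162,226),(324,150),(401,295),(246,366)]),.012)))
im=np.ascontiguousarray(cv2.imread("pics/w8.png")[:,:,::-1])
for lo in(130,140,145,150,155):
  for r in rings(im,C,lo=lo): print(lo,*r)
E
```

```text
(array([ 619.74, -150.42]), array([25.5, 25.1, 25.3, 25.4]), 81.27, array([80.9, 81.1, 81.6, 81.5]))
130 [284. 279.] 620.8 -149.0 d57.1 hole [ 619.9 -149.3] [24.6 26.3] ang 81.3
140 [284. 282.] 620.3 -149.6 d55.6 hole [ 619.7 -150.3] [26.6 26.5] ang 81.3
145 [284. 283.] 620.1 -149.9 d54.8 hole [ 619.6 -150.3] [26.6 26.7] ang 81.1
150 [284. 283.] 620.0 -150.0 d54.6 hole [ 619.5 -150.4] [26.8 26.7] ang 81.3
155 [284. 283.] 620.1 -150.0 d54.3 hole [ 619.6 -150.4] [26.9 26.9] ang 81.1
```

Request:
jog_arm:
  hand: [0.05, 0.05, 0.05, 0.05, 0.05]
  travel:
    - [0, 0, 0.03]
    - [0, 0, 0.04]
    - [0, 0, 0.04]
    - [-0.021, 0.05, 0]
    - [-0.021, 0.05, 0]
  yaw: [0, 0, 0, 0.08, 0.08]
  grip_force: 30

```text
time_s: 14.88
position: [0.5772, -0.0482, 0.1242]
tool_rot: [[0.448, 0.894, 0.0], [0.894, -0.448, 0.0], [0.0, 0.0, -1.0]]
ft_force: [0.5, -0.2, -2.4]
grip_width: 0.0545
gripper_force: 32.1
```

Request:
jog_arm:
  hand: [0.05, 0.05, 0.05, 0.05, 0.05]
  travel:
    - [-0.021, 0.05, 0]
    - [-0.021, 0.05, 0]
    - [-0.021, 0.046, 0]
    - [0, 0, 0]
    - [0, 0, 0]
  yaw: [0.08, 0.08, 0.061, 0, 0]

```text
time_s: 15.5
position: [0.5152, 0.0967, 0.1242]
tool_rot: [[0.243, 0.97, 0.0], [0.97, -0.243, -0.0], [-0.0, 0.0, -1.0]]
ft_force: [-0.7, 0.0, 0.2]
grip_width: 0.0547
gripper_force: 32.2
```

```bash
python3 - <<'E'
from h import *
im,C=shot("w9")
zt=env.observe()["position"][2]-.0029
for lo in(130,140,145,150,155):
  for r in rings(im,C,z=zt,lo=lo,amin=3000): print(lo,*r)
E
```

```text
t 15.5 tcp [515.2  96.7 124.2] yawx 75.95 tilt [ 0.0004 -0.0002] F [-0.7  0.   0.2] w 54.7 32.2
130 [284. 261.] 517.7 105.7 d74.1 hole [515.4  98.3] [25.3 20.8] ang 13.0
140 [287. 258.] 517.7 105.6 d73.8 hole [515.5  95.5] [26.4 26.2] ang 12.5
145 [284. 249.] 517.7 105.5 d73.7 hole [515.5  95.5] [26.5 26.4] ang 12.9
150 [283. 282.] 515.4 96.1 d54.7 hole [515.5  95.5] [26.5 26.7] ang 12.8
155 [284. 282.] 515.6 95.9 d54.4 hole [515.5  95.4] [26.8 26.9] ang 12.9
```

The hole is at (515.5, 95.5) at 12.9°, which matches the sleeve. Lowering.

Request:
jog_arm:
  hand: [0.05, 0.05, 0.05, 0.05, 0.05]
  travel:
    - [0, 0, -0.02]
    - [0, 0, -0.015]
    - [0, 0, -0.005]
    - [0, 0, -0.005]
    - [0, 0, 0]
  yaw: [0, 0, 0, 0, 0]

```text
time_s: 16.18
position: [0.515, 0.0967, 0.0793]
tool_rot: [[0.243, 0.97, 0.0], [0.97, -0.243, -0.0], [-0.0, 0.0, -1.0]]
ft_force: [-0.8, -0.4, -0.7]
grip_width: 0.0542
gripper_force: 32.2
```

Request:
jog_arm:
  hand: [0.05, 0.05, 0.05, 0.05, 0.05]
  travel:
    - [0, 0, -0.002]
    - [0, 0, -0.002]
    - [0, 0, -0.002]
    - [0, 0, -0.002]
    - [0, 0, 0]
  yaw: [0, 0, 0, 0, 0]

```text
time_s: 16.8
position: [0.5148, 0.0969, 0.0711]
tool_rot: [[0.243, 0.97, -0.0], [0.97, -0.243, 0.0], [-0.0, -0.0, -1.0]]
ft_force: [0.2, 0.5, -1.0]
grip_width: 0.0548
gripper_force: 32.2
```

Request:
jog_arm:
  hand: [0.05, 0.05, 0.05, 0.05, 0.05]
  travel:
    - [0, 0, -0.005]
    - [0, 0, -0.005]
    - [0, 0, -0.005]
    - [0, 0, -0.005]
    - [0, 0, -0.0025]
  yaw: [0, 0, 0, 0, 0]

```text
time_s: 17.42
position: [0.5148, 0.0969, 0.0484]
tool_rot: [[0.243, 0.97, -0.001], [0.97, -0.243, 0.0], [-0.0, -0.001, -1.0]]
ft_force: [0.1, -0.3, -1.8]
grip_width: 0.0543
gripper_force: 32.2
```

Request:
jog_arm:
  hand: [0.05, 0.05, 0.065, 0.075, 0.0854]
  travel:
    - [0, 0, -0.0012]
    - [0, 0, 0]
    - [0, 0, 0]
    - [0, 0, 0]
    - [0, 0, 0]
  yaw: [0, 0, 0, 0, 0]

```text
time_s: 18.05
position: [0.515, 0.0969, 0.0478]
tool_rot: [[0.243, 0.97, 0.0], [0.97, -0.243, -0.0], [0.0, 0.0, -1.0]]
ft_force: [-0.3, -0.0, -0.3]
grip_width: 0.0853
gripper_force: 0.0
```

Request:
jog_arm:
  hand: [0.0854, 0.0854, 0.0854, 0.0854, 0.0854]
  travel:
    - [0, 0, 0.03]
    - [0, 0, 0.05]
    - [0, 0, 0.02]
    - [0, 0, 0]
    - [0, 0, 0]
  yaw: [0, 0, 0, 0, 0]

```text
time_s: 18.68
position: [0.5144, 0.0969, 0.1465]
tool_rot: [[0.243, 0.97, -0.002], [0.97, -0.243, 0.0], [-0.0, -0.002, -1.0]]
ft_force: [-0.1, 0.7, 0.4]
grip_width: 0.0855
gripper_force: 0.0
```

```bash
python3 - <<'E'
from h import *
im,C=shot("w10")
for lo in(130,150):
  for r in rings(im,C,z=.044,lo=lo,amin=1500): print(lo,*r)
E
```

```text
t 18.675 tcp [514.4  96.9 146.5] yawx 75.96 tilt [-0.0018  0.0001] F [-0.1  0.7  0.4] w 85.5 0.0
130 [285. 213.] 516.7 99.3 d62.3 hole [514.2  91.8] [29.8 32.7] ang 12.4
150 [285. 213.] 516.8 99.1 d61.6 hole [514.1  91.8] [31.  33.4] ang 13.2
```

Request:
jog_arm:
  hand: [0.0854, 0.0854, 0.0854, 0.0854, 0.0854]
  travel:
    - [-0.01, -0.04, 0]
    - [-0.012, -0.05, 0]
    - [-0.012, -0.05, 0]
    - [-0.0138, -0.0446, -0.02]
    - [0, 0, -0.03]
  yaw: [0, 0, 0, 0, 0]

```text
time_s: 19.35
position: [0.4665, -0.0903, 0.0966]
tool_rot: [[0.247, 0.969, 0.0], [0.969, -0.247, -0.0], [-0.0, 0.0, -1.0]]
ft_force: [0.0, 0.7, -0.4]
grip_width: 0.0854
gripper_force: 0.0
```

Request:
jog_arm:
  hand: [0.0854, 0.0854, 0.0854, 0.0854, 0.0854]
  travel:
    - [0, 0, -0.03]
    - [0, 0, -0.02]
    - [0, 0, 0]
    - [0, 0, 0]
    - [0, 0, 0]
  yaw: [0, 0, 0, 0, 0]

```text
time_s: 19.98
position: [0.4674, -0.0878, 0.0482]
tool_rot: [[0.242, 0.97, 0.001], [0.97, -0.242, -0.001], [-0.0, 0.001, -1.0]]
ft_force: [0.2, 0.2, -0.1]
grip_width: 0.0857
gripper_force: 0.0
```

```bash
python3 - <<'E'
from h import *
im,C=shot("w11")
for lo in(130,150):
  for r in rings(im,C,lo=lo,amin=1000): print(lo,*r)
E
```

```text
t 19.975 tcp [467.4 -87.8  48.2] yawx 75.97 tilt [ 0.0011 -0.0005] F [ 0.2  0.2 -0.1] w 85.7 0.0
130 [279. 248.] 466.5 -84.7 d47.1 hole [466.6 -83.7] [21.8 25.9] ang 81.4
150 [279. 250.] 466.1 -85.8 d45.1 hole [466.  -86.2] [26.7 26.7] ang 81.0
```

Request:
jog_arm:
  hand: [0.058, 0.058, 0.058, 0.058, 0.058]
  travel:
    - [-0.0012, 0.0017, -0.01]
    - [0, 0, -0.012]
    - [0, 0, -0.009]
    - [0, 0, 0]
    - [0, 0, 0]
  yaw: [0, 0, 0, 0, 0]

```text
time_s: 20.65
position: [0.466, -0.0861, 0.0166]
tool_rot: [[0.243, 0.97, 0.0], [0.97, -0.243, -0.0], [-0.0, 0.0, -1.0]]
ft_force: [-0.0, 0.3, 0.8]
grip_width: 0.058
gripper_force: 0.0
```

Request:
jog_arm:
  hand: [0.04, 0.04, 0.04, 0.04, 0.04]
  travel:
    - [0, 0, 0]
    - [0, 0, 0]
    - [0, 0, 0]
    - [0, 0, 0]
    - [0, 0, 0]
  yaw: [0, 0, 0, 0, 0]
  grip_force: 20

```text
time_s: 21.28
position: [0.466, -0.086, 0.0171]
tool_rot: [[0.243, 0.97, 0.001], [0.97, -0.243, -0.0], [-0.0, 0.001, -1.0]]
ft_force: [-1.1, 0.6, 5.3]
grip_width: 0.0454
gripper_force: 20.2
```

```bash
python3 - <<'E'
from h import *
im,C=shot("w12")
for lo in(135,145,150,155):
  for r in rings(im,C,lo=lo,amin=1000): print(lo,*r)
E
```

```text
t 21.275 tcp [466.  -86.   17.1] yawx 75.96 tilt [ 0.0006 -0.0003] F [-1.1  0.6  5.3] w 45.4 20.2
135 [283. 276.] 466.9 -84.3 d47.8 hole [467. -83.] [20.2 25.7] ang 81.6
145 [283. 273.] 466.9 -84.3 d47.8 hole [466.7 -85. ] [24.1 26.2] ang 81.6
150 [284. 274.] 466.8 -85.1 d46.3 hole [466.5 -86.1] [26.4 26.3] ang 81.3
155 [284. 279.] 466.7 -85.7 d45.3 hole [466.5 -86.2] [26.5 26.5] ang 81.3
```

Request:
jog_arm:
  hand: [0.04, 0.04, 0.04, 0.04, 0.04]
  travel:
    - [0, 0, 0.03]
    - [0, 0, 0.04]
    - [0, 0, 0.04]
    - [0.0122, 0.045, 0]
    - [0.0122, 0.045, 0]
  yaw: [0, 0, 0, 0.08, 0.08]
  grip_force: 30

```text
time_s: 21.95
position: [0.4906, 0.0048, 0.1271]
tool_rot: [[0.084, 0.996, 0.001], [0.996, -0.084, -0.0], [-0.0, 0.001, -1.0]]
ft_force: [0.8, -0.8, -1.4]
grip_width: 0.0446
gripper_force: 30.8
```

Request:
jog_arm:
  hand: [0.04, 0.04, 0.04, 0.04, 0.04]
  travel:
    - [0.0122, 0.045, 0]
    - [0.0122, 0.046, 0]
    - [0, 0, 0]
    - [0, 0, 0]
    - [0, 0, 0]
  yaw: [0.08, 0.08, 0.059, 0, 0]

```text
time_s: 22.58
position: [0.5145, 0.0946, 0.1265]
tool_rot: [[-0.132, 0.991, -0.0], [0.991, 0.132, -0.0], [0.0, -0.0, -1.0]]
ft_force: [0.2, -0.1, -1.0]
grip_width: 0.0443
gripper_force: 30.9
```

```bash
python3 - <<'E'
from h import *
im,C=shot("w13")
zt=env.observe()["position"][2]-.0051
for lo in(135,145,150,155,160):
  for r in rings(im,C,z=zt,lo=lo,amin=1000): print(lo,*r)
E
```

```text
t 22.575 tcp [514.5  94.6 126.5] yawx 97.57 tilt [-0.0003 -0.    ] F [ 0.2 -0.1 -1. ] w 44.3 30.9
135 [284. 250.] 513.5 107.2 d69.1 hole [514.7  97.1] [25.7 21. ] ang 13.5
135 [296. 132.] 511.6 157.8 d34.7 hole [502.8 158.2] [2.7 3.2] ang 53.2
145 [283. 248.] 513.3 107.2 d69.1 hole [515.  96.] [26.2 23.7] ang 13.2
150 [284. 277.] 515.1 95.4 d45.4 hole [515.2  94.6] [26.4 26.5] ang 12.9
155 [284. 278.] 515.1 95.1 d44.8 hole [515.2  94.6] [26.5 26.6] ang 13.0
155 [283. 208.] 511.7 122.4 d38.4 hole [509.5 137.2] [2.8 1.2] ang 7.6
160 [284. 278.] 515.1 95.1 d44.7 hole [515.2  94.5] [26.7 26.7] ang 12.7
160 [284. 208.] 511.7 122.6 d38.2 hole [508.1 136.2] [16.9  2.9] ang 13.6
```

Request:
jog_arm:
  hand: [0.04, 0.04, 0.04, 0.04, 0.04]
  travel:
    - [0.0002, 0.0009, 0]
    - [0, 0, -0.02]
    - [0, 0, -0.015]
    - [0, 0, -0.01]
    - [0, 0, 0]
  yaw: [0, 0, 0, 0, 0]

```text
time_s: 23.25
position: [0.5147, 0.0958, 0.0812]
tool_rot: [[-0.133, 0.991, -0.001], [0.991, 0.133, 0.0], [0.0, -0.001, -1.0]]
ft_force: [-0.5, -0.7, -0.3]
grip_width: 0.0446
gripper_force: 30.9
```

Request:
jog_arm:
  hand: [0.04, 0.04, 0.04, 0.04, 0.04]
  travel:
    - [0, 0, -0.002]
    - [0, 0, -0.002]
    - [0, 0, -0.002]
    - [0, 0, -0.002]
    - [0, 0, 0]
  yaw: [0, 0, 0, 0, 0]

```text
time_s: 23.88
position: [0.5148, 0.0959, 0.0735]
tool_rot: [[-0.134, 0.991, -0.0], [0.991, 0.134, 0.0], [0.0, -0.0, -1.0]]
ft_force: [-0.0, -0.1, -0.3]
grip_width: 0.0448
gripper_force: 30.9
```

Request:
jog_arm:
  hand: [0.04, 0.04, 0.04, 0.04, 0.04]
  travel:
    - [0, 0, -0.002]
    - [0, 0, -0.002]
    - [0, 0, -0.001]
    - [0, 0, 0]
    - [0, 0, 0]
  yaw: [0, 0, 0, 0, 0]

```text
time_s: 24.5
position: [0.5149, 0.0959, 0.0686]
tool_rot: [[-0.134, 0.991, 0.0], [0.991, 0.134, -0.0], [-0.0, 0.0, -1.0]]
ft_force: [1.1, -0.6, -1.1]
grip_width: 0.0447
gripper_force: 30.9
```

No resistance, so it has dropped on. I finish sliding it home, release and lift.

Request:
jog_arm:
  hand: [0.04, 0.04, 0.04, 0.04, 0.04]
  travel:
    - [0, 0, -0.003]
    - [0, 0, -0.0025]
    - [0, 0, -0.0012]
    - [0, 0, 0]
    - [0, 0, 0]
  yaw: [0, 0, 0, 0, 0]

```text
time_s: 25.12
position: [0.5149, 0.0959, 0.062]
tool_rot: [[-0.134, 0.991, 0.0], [0.991, 0.134, 0.0], [-0.0, 0.0, -1.0]]
ft_force: [-0.1, -0.7, -1.1]
grip_width: 0.0446
gripper_force: 30.9
```

Request:
jog_arm:
  hand: [0.05, 0.06, 0.07, 0.08, 0.0854]
  travel:
    - [0, 0, 0]
    - [0, 0, 0]
    - [0, 0, 0]
    - [0, 0, 0]
    - [0, 0, 0]
  yaw: [0, 0, 0, 0, 0]

```text
time_s: 25.75
position: [0.5149, 0.0959, 0.0619]
tool_rot: [[-0.134, 0.991, 0.0], [0.991, 0.134, -0.0], [-0.0, 0.0, -1.0]]
ft_force: [-0.1, 0.7, 0.4]
grip_width: 0.0856
gripper_force: 0.0
```

Request:
jog_arm:
  hand: [0.0854, 0.0854, 0.0854, 0.0854, 0.0854]
  travel:
    - [0, 0, 0.03]
    - [0, 0, 0.04]
    - [0, -0.03, 0.04]
    - [-0.02, -0.04, 0.02]
    - [0, 0, 0]
  yaw: [0, 0, 0, 0, 0]

```text
time_s: 26.38
position: [0.4947, 0.0242, 0.1935]
tool_rot: [[-0.131, 0.991, 0.003], [0.991, 0.131, -0.001], [-0.001, 0.003, -1.0]]
ft_force: [-0.5, -0.3, -0.3]
grip_width: 0.0851
gripper_force: 0.0
```

```bash
python3 - <<'E'
from h import *
im,C=shot("w14"); s=env.get_image("scene")
a=cv2.resize(s[150:240,230:350,::-1],(400,300),interpolation=2)
p=pix(C,[.5155,.0955,.05])[0].round().astype(int); print(p)
x0=int(np.clip(p[0]-60,0,440));y0=int(np.clip(p[1]-45,0,330))
b=cv2.resize(im[y0:y0+90,x0:x0+120,::-1],(400,300),interpolation=2)
cv2.imwrite("pics/end.png",np.hstack([a,b]))
E
```

```text
t 26.375 tcp [494.7  24.2 193.5] yawx 97.52 tilt [ 0.0028 -0.0008] F [-0.5 -0.3 -0.3] w 85.1 0.0
[320 120]
```

View pics/end.png

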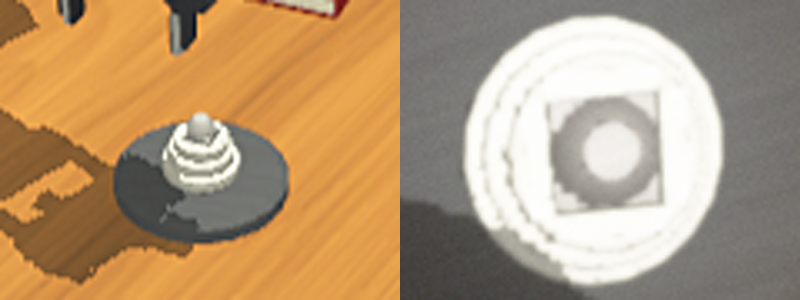

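The view shows a neat three-tier stack on the foot at about (200,160), the sleeve inside the top hole at about (605,150), and the gripper clear. I hand the job in.

```bash
python3 -c "
from rig import env
print(env.close_job())"
```

```text
the job is handed in; nothing more can be done
None
```

All three rings are threaded on the post in order (wide, middle, narrow) and released; the last picture shows them stacked on the foot, and I handed the job in at about 26 s, with no verdict returned.

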